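Lay out an ammonite growth series

TASK

Pick out the four ammonites (the discs with a spiral coil) from the other finds and lay out the growth series: working from the smallest to the largest, set each one down gently, coil up, in the middle of the tray of its own size rank (smallest ammonite in the smallest tray, and so on up to the largest). Do not drop them, let go of each one, and leave the sea urchin and the round grey pebble where they lie.

Things in the scene. Friction and masses are not known exactly. Their poses are not given: they have to be found in the camera images.
- ammonite_s: the smallest of the four ammonites: a flat upright-sided round stone disc lying flat, 32 mm across and 24 mm thick, beige, with a raised brown spiral coil on its top face (the coil stands up to about 4 mm proud, look only). About 50 g, give or take a quarter. Loose. Origin: centre of the underside; z up out of the coil face; yaw has no meaning for a grasp.
- ammonite_m: the second smallest of the four ammonites: a flat upright-sided round stone disc lying flat, 42 mm across and 24 mm thick, beige, with a raised brown spiral coil on its top face (the coil stands up to about 4 mm proud, look only). About 86 g, give or take a quarter. Loose. Origin: centre of the underside; z up out of the coil face; yaw has no meaning for a grasp.
- ammonite_l: the second largest of the four ammonites: a flat upright-sided round stone disc lying flat, 52 mm across and 24 mm thick, beige, with a raised brown spiral coil on its top face (the coil stands up to about 4 mm proud, look only). About 133 g, give or take a quarter. Loose. Origin: centre of the underside; z up out of the coil face; yaw has no meaning for a grasp.
- ammonite_xl: the largest of the four ammonites: a flat upright-sided round stone disc lying flat, 62 mm across and 24 mm thick, beige, with a raised brown spiral coil on its top face (the coil stands up to about 4 mm proud, look only). About 188 g, give or take a quarter. Loose. Origin: centre of the underside; z up out of the coil face; yaw has no meaning for a grasp.
- tray_s: the smallest of the four specimen trays: a square, shallow, open cardboard tray stuck to the bench, 60 mm square inside (65 mm outside), floor 2.5 mm thick, rim 8 mm above the bench. Origin: centre of the underside, at bench height; x and y along its sides.
- tray_m: the second smallest of the four specimen trays: a square, shallow, open cardboard tray stuck to the bench, 72 mm square inside (77 mm outside), floor 2.5 mm thick, rim 8 mm above the bench. Origin: centre of the underside, at bench height; x and y along its sides.
- tray_l: the second largest of the four specimen trays: a square, shallow, open cardboard tray stuck to the bench, 84 mm square inside (89 mm outside), floor 2.5 mm thick, rim 8 mm above the bench. Origin: centre of the underside, at bench height; x and y along its sides.
- tray_xl: the largest of the four specimen trays: a square, shallow, open cardboard tray stuck to the bench, 96 mm square inside (101 mm outside), floor 2.5 mm thick, rim 8 mm above the bench. Origin: centre of the underside, at bench height; x and y along its sides.
- sea_urchin: fossil sea urchin, not an ammonite: a beige dome 50 mm across and 29 mm high with five pairs of dark lines running down from its crown. Loose; to be left where it lies. Origin: centre of the underside.
- pebble: plain smooth grey pebble, not a fossil: round, 54 mm across and 22 mm high, no markings. Loose; to be left where it lies. Origin: centre of the underside.
Not all that is in view belongs to the job. Leave any purple or red look-alike of the ammonite_m alone. Leave any pink or yellow look-alike of the ammonite_xl alone.

How it is judged:
On the way, in this order (a step that is already met when the one before it is completed fails the run):
1. the smallest ammonite lies flat and released in the middle of the smallest tray (horizontal distance between ammonite_s and tray_s below 0.014 m and z of ammonite_s in the frame of tray_s between -0.001 and 0.007 m and angle between ammonite_s's own z axis and vertical below 0.15 rad and linear speed of ammonite_s below 0.03 m/s and angular speed of ammonite_s below 0.3 rad/s and contact force between the fingers and ammonite_s below 0.1 N), for 0.2 s.
2. the second smallest ammonite lies flat and released in the middle of the second smallest tray (horizontal distance between ammonite_m and tray_m below 0.014 m and z of ammonite_m in the frame of tray_m between -0.001 and 0.007 m and angle between ammonite_m's own z axis and vertical below 0.15 rad and linear speed of ammonite_m below 0.03 m/s and angular speed of ammonite_m below 0.3 rad/s and contact force between the fingers and ammonite_m below 0.1 N), for 0.2 s.
3. the second largest ammonite lies flat and released in the middle of the second largest tray (horizontal distance between ammonite_l and tray_l below 0.014 m and z of ammonite_l in the frame of tray_l between -0.001 and 0.007 m and angle between ammonite_l's own z axis and vertical below 0.15 rad and linear speed of ammonite_l below 0.03 m/s and angular speed of ammonite_l below 0.3 rad/s and contact force between the fingers and ammonite_l below 0.1 N), for 0.2 s.
4. the largest ammonite lies flat and released in the middle of the largest tray (horizontal distance between ammonite_xl and tray_xl below 0.014 m and z of ammonite_xl in the frame of tray_xl between -0.001 and 0.007 m and angle between ammonite_xl's own z axis and vertical below 0.15 rad and linear speed of ammonite_xl below 0.03 m/s and angular speed of ammonite_xl below 0.3 rad/s and contact force between the fingers and ammonite_xl below 0.1 N), for 0.2 s.
At the end, for the whole second after the job is handed in: All four ammonites lie flat (within 0.15 rad), coil up, on the floor of the tray of their own size rank, centre within 14 mm of the tray's centre, released and at rest (all of step 1 and all of step 2 and all of step 3 and all of step 4); the robot touches nothing.
It fails at once if the sea urchin is disturbed (moved more than 25 mm) (distance of sea_urchin from where it was at the start of the episode above 0.025 m).
It fails at once if the pebble is disturbed (moved more than 25 mm) (distance of pebble from where it was at the start of the episode above 0.025 m).
It fails at once if an ammonite is dropped (falls free faster than 0.7 m/s, a drop of about 25 mm) ((contact force between the fingers and ammonite_s below 0.05 N and linear speed of ammonite_s above 0.7 m/s) or (contact force between the fingers and ammonite_m below 0.05 N and linear speed of ammonite_m above 0.7 m/s) or (contact force between the fingers and ammonite_l below 0.05 N and linear speed of ammonite_l above 0.7 m/s) or (contact force between the fingers and ammonite_xl below 0.05 N and linear speed of ammonite_xl above 0.7 m/s)).
It also fails if it takes over 102 s, if anything falls off the work surface, if the arm or the gripper's body presses on something with over 40 N, if the wrist force passes 120 N, or if a joint passes its speed limit or range.

ROBOT

A 6-joint arm with a two-finger parallel gripper is mounted at the origin on the work surface. World frame = base frame: x ahead of the robot, y to its left, z up, the work surface at z = 0. Lengths are in m, angles in rad, forces in N, time in s.
With the tool pointing down it reaches from about 0.375 to 0.9 m from the base axis. Payload 3.1 kg.
Tool frame: the origin (TCP) lies at the very end of the fingers, on their centre line; the grasp point (between the pads) lies 19 mm behind it; z points along the fingers, x is the direction in which the jaws open and shut, and the axes are right-handed (so a half turn about z gives the same grasp; the last joint's range is limited). The gripper opens to 87 mm and grips with 3 to 60 N. Pads are 19 mm wide; open, the fingers measure 117 mm over their backs; the gripper's body (75 mm by 190 mm) begins 51 mm behind the grasp point.
Start: joints at [-1.474, 0.527, 1.433, -0, 1.181, -0.178], TCP at [0.17, -0.601, 0.223] pointing down, gripper open.
Joint ranges: [-3.08, 3.08], [-0.75, 2.2], [0.22, 2.44], [-1.43, 4.57], [0, 2.65], [-2.85, 2.85]. Speed limits (rad/s): [2.79, 2.79, 3.14, 3.14, 3.14, 3.14].

INTERFACE

Orientations are given as a unit quaternion [x, y, z, w].
In Python, from rig import robot gives the robot as it stands. The module is installed in compiled form; this text tells all that it offers.
- The arm moves only by the shell command python3 -m creep 'ROWS' [OPENING] [FORCE]. ROWS is a JSON object of lists of equal length, an entry for each row: "dp": the shift along the tool's x, y, z in cm, a list of three; "turn": the turn, a rotation vector about the tool's x, y, z in degrees, a list of three. In form: {"dp": [[x, y, z], ...], "turn": [[wx, wy, wz], ...]}. A call has 1 to 20 rows; each row shifts and turns the commanded pose from where the row before left it, along the tool's axes as they then stand; what a row does not reach is not made up. A row lasts 1/10 s, in which the tool goes at most 50 mm and 8.59 degrees, less where a joint would pass 70% of its speed; a pose out of reach is approached as far as the arm can. A call is refused whole if a number of a shift passes 5 or a number of a turn 8.59, either way. A call with a gripper value outside its range is refused whole. OPENING is the gripper command: -1 is fully open, 1 is shut, values between are in proportion, set as the call begins (- or left out, the last holds). The fingers move at their own pace and stop on an object; FORCE is the grip in N (left out, the last holds). Time passes only in rows, so rows that do not move let the fingers close. It gives the time, the measured TCP pose, the force and the opening at its end, in the units of the state.
- robot.get_obs(): the state, without advancing time (a new reading comes with each control period).
- robot.camera(name): name is "side" or "top"; returns the picture (384x512x3 uint8, red, green, blue); there is no depth.
- robot.calibration(name): a dict with "fx", "fy", "cx", "cy" (pixels), "rvec" (rotation vector, rad) and "tvec" (3), from world to camera coordinates, as OpenCV has them. Camera axes: x right, y down, z forward; pixel columns grow to the right and rows downward; lengths in m; the calibration is good to about 2 mm. A picture is of the moment at which its call begins. calibration takes no time and is no camera call.
- robot.hand_in(): hands the job in, once; it reports no verdict.
Trained networks look in the newest picture that a camera, given by its name, has taken for a name from the list of things; names that differ only in an ending like _2 or _b are one class to them, and where a whole thing is asked for, a point or a joint stands for the part that bears it (a point fixed in the world has none). Each returns a list of dicts, best first, with "confidence" (0 to 1); they miss things now and then, are a little off and sometimes report something else, mostly with a low value. They report only what shows in the picture. A call takes as long as a camera call. They do not tell look-alikes from the thing itself.
- robot.masks_of(name, camera): "pixels" (384x512 bool, what is visible of it).
- robot.tip_of(name, camera): "point" ([x, y, z] in m, in the coordinates of the camera as it stood for that picture, good to about 4 mm: a listed point, or the origin of a listed thing).
The state is a dict: "time": time; "q": joint angles; "joint_velocities": joint speeds; "joint_torque": joint torques, N m; "position": TCP position; "tool_rot": TCP orientation; "ft_force": force on the tool from outside, world axes, zero at the start; "moment": the same for the moment, N m; "grip_width": finger opening in m.
Only numpy, scipy, OpenCV 4.12 (cv2) and the standard library are available. Lean on these libraries where they do the work, as an engineer would, in place of code of your own. Each camera call takes 0.05 s, during which the arm holds its last target.

## Working session

There is one attempt and no reset: what is moved stays moved. The work goes in short steps, Python scripts to look and compute and a shell command to move; the robot and the scene stay as the last step left them, time stands still between calls to the robot, and variables do not carry over. Pictures are saved under pics/ and viewed, and the job is handed in when it is done.

```bash
mkdir -p pics
python3 - <<'E'
from rig import robot
import cv2
for n in ("top","side"):
    im=robot.camera(n); cv2.imwrite(f"pics/{n}0.png",im[:,:,::-1])
    print(n,robot.calibration(n))
o=robot.get_obs(); print(o)
E
```

```text
top {'fx': 364.2301832325047, 'fy': 364.2301832325047, 'cx': 256.2905599812465, 'cy': 191.2649867251675, 'rvec': array([ 2.02895476, -2.16412629,  0.26991247]), 'tvec': array([0.01820247, 0.49537015, 0.85213837])}
side {'fx': 461.13519348747127, 'fy': 461.13519348747127, 'cx': 260.4120844774336, 'cy': 190.28809188975805, 'rvec': array([ 0.96194447,  2.45370796, -1.10262187]), 'tvec': array([ 0.34628341, -0.18539982,  1.42016703])}
{'time': 0.1, 'q': array([-1.47352947e+00,  5.28363318e-01,  1.43377456e+00, -1.59326232e-05,
        1.18139996e+00, -1.78514752e-01]), 'joint_velocities': array([-0.00080398, -0.00252401, -0.00127634,  0.00083255,  0.00142837,
        0.00310625]), 'joint_torque': array([ 3.33210010e-04, -4.40983558e+01, -1.77150214e+01,  6.35807798e-02,
        5.34116034e-02, -3.87234718e-05]), 'position': array([ 0.17013689, -0.6007112 ,  0.22167544]), 'tool_rot': array([ 7.97591289e-01, -6.03197472e-01, -6.64643515e-04, -7.10094428e-04]), 'ft_force': array([ 0.45659296, -0.30783853, -0.04725185]), 'moment': array([ 0.03222591, -0.00076657, -0.02104469]), 'grip_width': 0.08714145989990128}
```

View pics/top0.png

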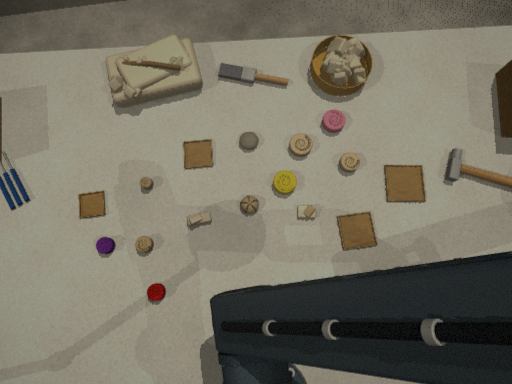

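View pics/side0.png

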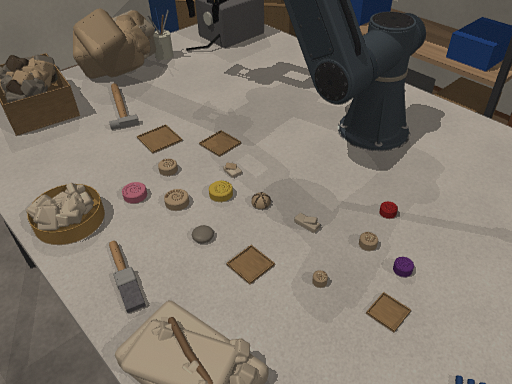

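The top view shows beige coils at (147,183), (145,244), (349,161) and (300,144). The purple (105,245), red (156,292), pink (333,120) and yellow (285,182) discs are look-alikes. Urchin is at (249,204) and pebble at (248,141). Trays are at (92,204), (198,154), (357,230) and (404,183). Next I measure them.

```bash
cat > h.py <<'E'
from rig import robot
import cv2, numpy as np
def cam(n):
    c=robot.calibration(n); R=cv2.Rodrigues(c["rvec"])[0]; t=np.array(c["tvec"])
    K=np.array([[c["fx"],0,c["cx"]],[0,c["fy"],c["cy"]],[0,0,1]]); return K,R,t
def ray(n,uv,z):
    K,R,t=cam(n); C=-R.T@t
    d=R.T@np.linalg.inv(K)@np.array([uv[0],uv[1],1.]); return C+d*(z-C[2])/d[2]
def proj(n,p):
    K,R,t=cam(n); x=K@(R@np.array(p)+t); return x[:2]/x[2]
def world(n,pc):
    K,R,t=cam(n); return R.T@(np.array(pc)-t)
E
python3 - <<'E'
from h import *
im=robot.camera("top"); s=robot.camera("side")
for nm in ["ammonite_s","ammonite_m","ammonite_l","ammonite_xl","tray_s","tray_m","tray_l","tray_xl","sea_urchin","pebble"]:
  for c in ("top","side"):
    for m in robot.masks_of(nm,c)[:4]:
        if m["confidence"]<.3: continue
        px=m["pixels"].astype(np.uint8); ys,xs=np.nonzero(px)
        zz=0.008 if "tray" in nm else 0.012
        cs=max(cv2.findContours(px,0,2)[0],key=cv2.contourArea)
        r=cv2.minAreaRect(cs)
        # world-rect/size
        P=np.array([ray(c,p[0],0.006 if "tray" in nm else 0.024)[:2] for p in cs.astype(float)])
        wr=cv2.minAreaRect((P*1000).astype(np.float32))
        print(nm,c,round(m["confidence"],2),"uv",xs.mean().round(1),ys.mean().round(1),"n",len(xs),"w",ray(c,(xs.mean(),ys.mean()),zz).round(4)[:2],"rect",np.round(wr[0],1),np.round(wr[1],1),round(wr[2],1))
    for m in robot.tip_of(nm,c)[:3]:
        if m["confidence"]>.3: print("   tip",c,round(m["confidence"],2),world(c,m["point"]).round(4))
im=robot.camera("top")
cv2.imwrite("pics/crops.png",cv2.resize(np.hstack([im[150:270,60:220],im[90:270,270:430][:120]]),None,fx=2.5,fy=2.5,interpolation=cv2.INTER_CUBIC)[:,:,::-1])
E
```

```text
ammonite_s top 0.83 uv 349.1 162.4 n 329 w [ 0.5718 -0.27  ] rect [ 567.8 -266.4] [54.5 53.2] 86.4
ammonite_s top 0.76 uv 144.3 244.0 n 248 w [0.3875 0.279 ] rect [386.2 275. ] [43.8 40. ] 86.3
ammonite_s top 0.63 uv 156.0 291.3 n 264 w [0.2692 0.2492] rect [269.4 246.2] [40.3 43.8] 22.9
ammonite_s top 0.62 uv 106.0 245.2 n 268 w [0.3908 0.376 ] rect [390.  371.2] [46.3 40. ] 86.3
   tip top 0.81 [2.690e-01 2.448e-01 2.000e-04]
   tip top 0.77 [0.3919 0.3807 0.0007]
   tip top 0.74 [ 0.5707 -0.2663 -0.0029]
ammonite_s side 0.76 uv 402.8 266.9 n 332 w [0.3912 0.3762] rect [400.6 379.7] [54.4 40.1] 20.5
ammonite_s side 0.73 uv 367.8 241.1 n 298 w [0.3865 0.2774] rect [395.3 282.8] [57.1 40.7] 38.5
ammonite_s side 0.69 uv 319.5 278.8 n 262 w [0.548  0.2735] rect [554.7 278.3] [50.3 31.7] 41.4
ammonite_s side 0.63 uv 167.4 166.7 n 272 w [ 0.57   -0.2728] rect [ 576.5 -259.2] [74.7 50.5] 63.8
   tip side 0.83 [ 0.3918  0.3766 -0.0007]
   tip side 0.78 [0.5474 0.2724 0.0038]
   tip side 0.69 [0.2657 0.2491 0.0011]
ammonite_m top 0.83 uv 349.1 162.4 n 329 w [ 0.5718 -0.27  ] rect [ 567.8 -2
[... 5467 characters left out ...]
5119 -0.4079] rect [ 508.  -411.6] [109.7 102.6] 85.3
   tip side 0.63 [ 0.506  -0.4148 -0.0014]
sea_urchin top 0.66 uv 249.4 204.5 n 284 w [0.4729 0.0055] rect [470.7   6.6] [46.6 44.9] 86.3
   tip top 0.61 [0.4751 0.0054 0.001 ]
sea_urchin side 0.62 uv 261.1 200.5 n 245 w [0.4732 0.0069] rect [481.8  15.9] [55.  45.4] 46.7
   tip side 0.47 [ 0.4718  0.0063 -0.0018]
pebble top 0.68 uv 248.8 140.3 n 275 w [ 0.6522 -0.0036] rect [647.1  -4. ] [48.8 49. ] 86.4
   tip top 0.64 [ 6.587e-01 -3.600e-03 -3.000e-04]
   tip top 0.64 [ 0.5692 -0.2665 -0.0008]
pebble side 0.6 uv 202.3 233.7 n 311 w [ 0.6522 -0.0038] rect [657.1   5.1] [53.7 49.8] 46.8
   tip side 0.54 [ 6.521e-01 -5.400e-03  5.000e-04]
```

View pics/crops.png

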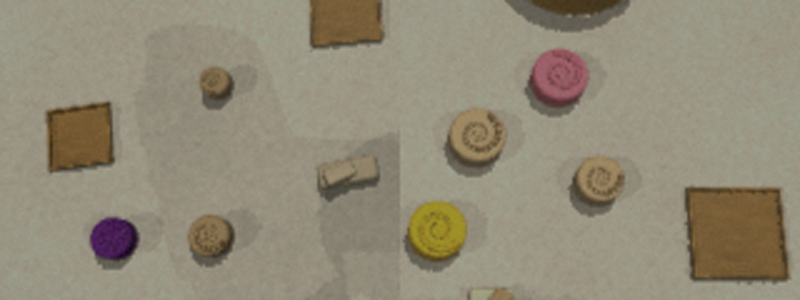

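Matched by size and confirmed in the crop. All are beige with a coil:
- S: (147,183), about 32 mm
- M: (145,244), about 42 mm
- L: (349,162), about 53 mm
- XL: (300,145), about 62 mm

The purple, red, pink and yellow ones are the look-alikes. Next come refined positions and a helper that computes each move.

```bash
cat >> h.py <<'E'
from scipy.spatial.transform import Rotation as Ro
def go(x,y,z,phi=None):
    o=robot.get_obs(); R=Ro.from_quat(o["tool_rot"]).as_matrix(); p=o["position"]
    f=np.degrees(np.arctan2(R[1,0],R[0,0])); d=R.T@(np.array([x,y,z])-p)*100
    print("t",round(o["time"],2),"pos",p.round(4),"phi",f.round(1),"width",round(o["grip_width"],4),"tilt",np.degrees(np.arccos(-R[2,2])).round(2))
    print("dp cm",d.round(2),"norm",np.linalg.norm(d).round(2), "" if phi is None else f"turn z {f-phi:.1f}")
E
python3 - <<'E'
from h import *
im=robot.camera("top"); 
hsv=cv2.cvtColor(im,cv2.COLOR_RGB2HSV).astype(int)
for u in range(183-10,183+11,2): print(' '.join(f"{im[u,v].sum()//3:3d}/{hsv[u,v,1]:3d}" for v in range(136,160,2)))
for v in ((146.5,183),(147,183.5),(146,183.5)): print(ray("top",v,.012).round(4))
go(.45,-.3,.2,-40)
E
```

```text
138/ 41 135/ 42 142/ 39 140/ 39 143/ 38 139/ 41 139/ 39 135/ 39 141/ 36 139/ 42 141/ 39 142/ 37
140/ 41 138/ 36 139/ 41 137/ 41 140/ 37 137/ 43 143/ 39 138/ 43 139/ 42 139/ 41 140/ 42 135/ 39
138/ 40 140/ 37 135/ 45 126/ 58 105/103 104/105 111/ 82 135/ 42 135/ 42 126/ 40 124/ 40 129/ 37
139/ 39 140/ 36 121/ 65  94/110  95/102 100/100 108/102  94/100 126/ 38 126/ 36 126/ 40 124/ 42
134/ 40 136/ 42 101/103  89/103  95/ 98 101/ 98 107/103 100/102  79/ 61 125/ 43 128/ 34 126/ 45
133/ 39 134/ 42  99/105 103/101  83/110  92/104 101/101  98/100  57/ 92 127/ 43 125/ 43 127/ 41
138/ 40 136/ 40 106/ 70  99/107 107/104 107/107 103/106  69/ 92  60/ 79 128/ 39 130/ 37 129/ 42
132/ 38 136/ 42 130/ 45  86/ 77  66/108  69/110  59/ 99  55/ 84  77/ 51 125/ 42 126/ 43 140/ 39
135/ 40 135/ 40 128/ 43  86/ 47  71/ 61  61/ 75  61/ 66  71/ 49 107/ 46 140/ 42 136/ 38 137/ 40
131/ 40 138/ 41 130/ 39  84/ 34  87/ 36  85/ 36  84/ 39 109/ 39 138/ 40 139/ 39 132/ 41 142/ 40
133/ 41 136/ 38 137/ 35 125/ 40 100/ 34  98/ 41 112/ 39 138/ 41 136/ 39 139/ 41 138/ 40 138/ 41
[0.5487 0.2746 0.012 ]
[0.5472 0.2733 0.012 ]
[0.5474 0.2759 0.012 ]
t 2.3 pos [ 0.1702 -0.6013  0.2225] phi -74.2 width 0.0869 tilt 0.0
dp cm [-21.38 -35.13   2.26] norm 41.18 turn z -34.2
```

```bash
python3 -m creep '{"dp":[[-2.1,-3.5,0.3],[-2.1,-3.5,0.3],[-2.1,-3.5,0.3],[-2.1,-3.5,0.3],[-2.1,-3.5,0.3],[-2.1,-3.5,0.3],[-2.1,-3.5,0.3],[-2.1,-3.5,0.3],[-2.1,-3.5,0.3],[-2.1,-3.5,0.3],[0,0,0],[0,0,0],[0,0,0],[0,0,0],[0,0,0]],"turn":[[0,0,0],[0,0,0],[0,0,0],[0,0,0],[0,0,0],[0,0,0],[0,0,0],[0,0,0],[0,0,0],[0,0,0],[0,0,-8.5],[0,0,-8.5],[0,0,-8.5],[0,0,-8.5],[0,0,0]]}' -1 15; python3 -c "
from h import *
go(.548,.274,.12,-40)"
```

```text
time: 3.8
position: [0.4499, -0.3039, 0.1926]
tool_rot: [0.939, -0.344, 0.0, 0.0]
ft_force: [0.0, -0.2, 0.3]
grip_width: 0.0865
t 3.8 pos [ 0.4499 -0.3039  0.1926] phi -40.2 width 0.0865 tilt 0.01
dp cm [-29.81 -50.47   7.26] norm 59.07 turn z -0.2
```

```bash
python3 -m creep '{"dp":[[-2.1,-3.6,0.3],[-2.1,-3.6,0.3],[-2.1,-3.6,0.3],[-2.1,-3.6,0.3],[-2.1,-3.6,0.3],[-2.1,-3.6,0.3],[-2.1,-3.6,0.3],[-2.1,-3.6,0.3],[-2.1,-3.6,0.3],[-2.1,-3.6,0.3],[-2.1,-3.6,0.7],[-2.1,-3.6,0.7],[-2.1,-3.6,0.7],[-2.5,-3.7,1.0],[0,0,0],[0,0,0]],"turn":[[0,0,0],[0,0,0],[0,0,0],[0,0,0],[0,0,0],[0,0,0],[0,0,0],[0,0,0],[0,0,0],[0,0,0],[0,0,0],[0,0,0],[0,0,0],[0,0,0],[0,0,0],[0,0,0]]}'; python3 -c "
from h import *
go(.548,.274,.007,-40)
cv2.imwrite('pics/a1.png',np.hstack([robot.camera('top')[120:270,60:230],robot.camera('side')[200:350,240:440]])[:,:,::-1].repeat(2,0).repeat(2,1))"
```

```text
time: 5.4
position: [0.5476, 0.2749, 0.131]
tool_rot: [0.939, -0.344, -0.0, 0.0]
ft_force: [0.6, -0.6, 0.9]
grip_width: 0.0872
t 5.4 pos [0.5476 0.2749 0.131 ] phi -40.2 width 0.0872 tilt 0.06
dp cm [ 0.09  0.03 12.4 ] norm 12.4 turn z -0.2
```

View pics/a1.png

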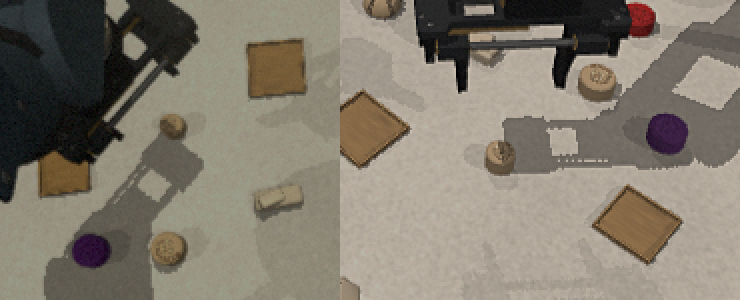

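Gripper sits above S, which shows at (146,183) in the top view and is still free. Descend and close.

```bash
python3 -m creep '{"dp":[[0.1,0,2],[0,0,2],[0,0,2],[0,0,2],[0,0,1.5],[0,0,1],[0,0,1],[0,0,0.5],[0,0,0.4],[0,0,0],[0,0,0]],"turn":[[0,0,0],[0,0,0],[0,0,0],[0,0,0],[0,0,0],[0,0,0],[0,0,0],[0,0,0],[0,0,0],[0,0,0],[0,0,0]]}'; python3 -c "
from h import *
go(.548,.274,.007,-40)"; python3 -m creep '{"dp":[[0,0,0],[0,0,0],[0,0,0],[0,0,0],[0,0,0],[0,0,0],[0,0,0],[0,0,0]],"turn":[[0,0,0],[0,0,0],[0,0,0],[0,0,0],[0,0,0],[0,0,0],[0,0,0],[0,0,0]]}' 1 15
```

```text
time: 6.6
position: [0.5492, 0.2737, 0.0079]
tool_rot: [0.939, -0.344, 0.0, -0.0]
ft_force: [0.6, -0.4, 0.3]
grip_width: 0.0871
t 6.6 pos [0.5492 0.2737 0.0079] phi -40.2 width 0.0871 tilt 0.05
dp cm [-0.11  0.05  0.09] norm 0.16 turn z -0.2
time: 7.4
position: [0.5489, 0.2734, 0.0075]
tool_rot: [0.939, -0.344, -0.0, 0.0]
ft_force: [-0.4, 0.2, 0.0]
grip_width: 0.0312
```

```bash
python3 -m creep '{"dp":[[0,0,0],[0,0,-0.5],[0,0,-1.5],[0,0,-2],[0,0,-2],[0,0,-1],[0,0,0],[0,0,0]],"turn":[[0,0,0],[0,0,0],[0,0,0],[0,0,0],[0,0,0],[0,0,0],[0,0,0],[0,0,0]]}'; python3 -c "
from h import *
go(.503,.420,.0775,-40)
cv2.imwrite('pics/a2.png',robot.camera('side')[200:350,240:440,::-1].repeat(3,0).repeat(3,1))"
```

```text
time: 8.2
position: [0.5487, 0.2734, 0.0777]
tool_rot: [0.939, -0.344, 0.0, -0.0]
ft_force: [-0.6, 1.4, -0.2]
grip_width: 0.0309
t 8.2 pos [0.5487 0.2734 0.0777] phi -40.2 width 0.0309 tilt 0.0
dp cm [-12.95  -8.25   0.02] norm 15.35 turn z -0.2
```

View pics/a2.png

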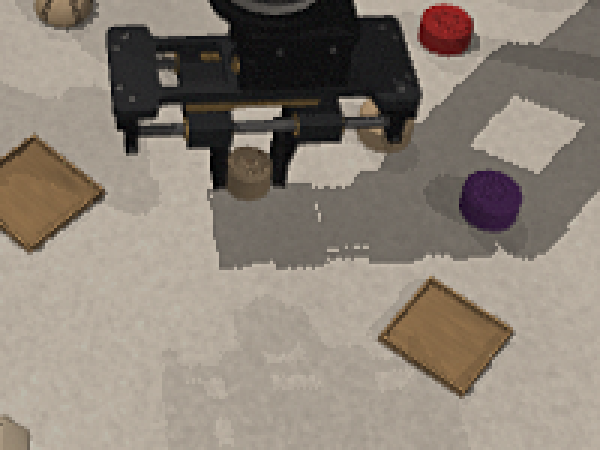

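S is held between the fingers with its coil up. Carry it to the smallest tray.

```bash
python3 -m creep '{"dp":[[-0.8,-0.5,0],[-1.6,-1.0,0],[-1.8,-1.2,0],[-1.8,-1.2,0],[-1.8,-1.2,0],[-1.8,-1.2,0],[-1.6,-1.0,0],[-1.3,-0.7,0],[-0.5,-0.3,0],[0,0,0],[0,0,0],[0,0,0]],"turn":[[0,0,0],[0,0,0],[0,0,0],[0,0,0],[0,0,0],[0,0,0],[0,0,0],[0,0,0],[0,0,0],[0,0,0],[0,0,0],[0,0,0]]}'; python3 -c "
from h import *
go(.5025,.420,.0105,-40)
cv2.imwrite('pics/a3.png',robot.camera('side')[230:380,300:500,::-1].repeat(3,0).repeat(3,1))"
```

```text
time: 9.45
position: [0.5036, 0.4199, 0.0776]
tool_rot: [0.939, -0.344, 0.0, 0.0]
ft_force: [-0.8, -0.0, -0.3]
grip_width: 0.0313
t 9.45 pos [0.5036 0.4199 0.0776] phi -40.3 width 0.0313 tilt 0.02
dp cm [-0.09  0.06  6.71] norm 6.71 turn z -0.3
```

View pics/a3.png

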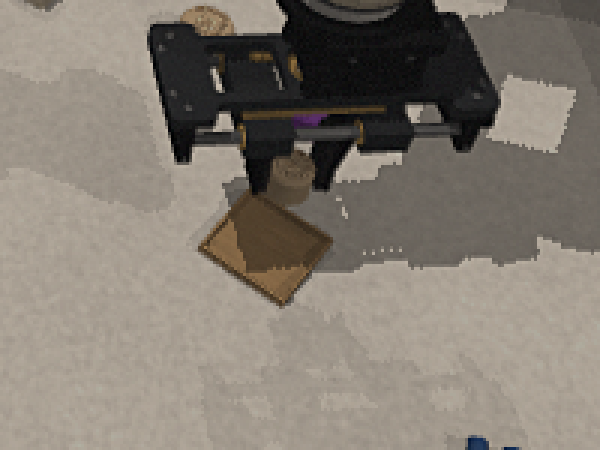

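```bash
python3 -m creep '{"dp":[[-0.1,0,1],[0,0,1.5],[0,0,1.5],[0,0,1],[0,0,0.7],[0,0,0.4],[0,0,0.3],[0,0,0.2],[0,0,0],[0,0,0]],"turn":[[0,0,0],[0,0,0],[0,0,0],[0,0,0],[0,0,0],[0,0,0],[0,0,0],[0,0,0],[0,0,0],[0,0,0]]}'; python3 -c "
from h import *
go(.5025,.420,.0103,-40)"
```

```text
time: 10.5
position: [0.5026, 0.4216, 0.012]
tool_rot: [0.939, -0.344, 0.0, -0.0]
ft_force: [-0.5, 0.3, -0.4]
grip_width: 0.0311
t 10.5 pos [0.5026 0.4216 0.012 ] phi -40.2 width 0.0311 tilt 0.05
dp cm [0.09 0.13 0.17] norm 0.23 turn z -0.2
```

```bash
python3 -m creep '{"dp":[[0.1,0.1,0.05],[0,0,0.05],[0,0,0.05],[0,0,0]],"turn":[[0,0,0],[0,0,0],[0,0,0],[0,0,0]]}';  python3 -c "
from h import *
go(.5025,.420,.0103,-40)
cv2.imwrite('pics/a4.png',robot.camera('side')[230:380,300:500,::-1].repeat(3,0).repeat(3,1))"
```

```text
time: 10.9
position: [0.5025, 0.4199, 0.0101]
tool_rot: [0.939, -0.344, -0.0, -0.0]
ft_force: [0.6, 0.3, -1.5]
grip_width: 0.0312
t 10.9 pos [0.5025 0.4199 0.0101] phi -40.2 width 0.0312 tilt 0.0
dp cm [-0.01 -0.   -0.02] norm 0.02 turn z -0.2
```

View pics/a4.png

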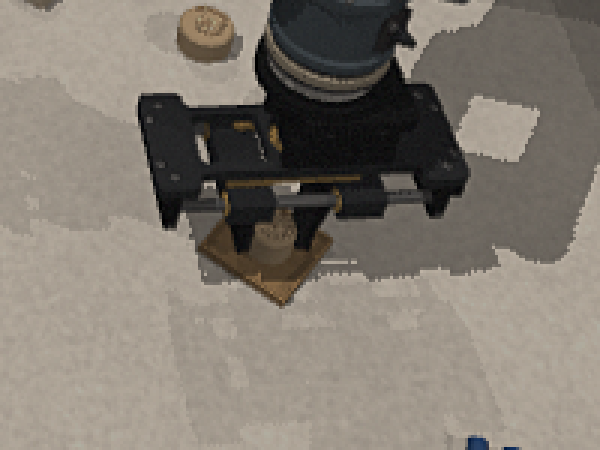

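S sits in the tray. Release and rise.

```bash
python3 -m creep '{"dp":[[0,0,0],[0,0,0],[0,0,0],[0,0,0],[0,0,0],[0,0,0],[0,0,-0.5],[0,0,-1],[0,0,-2],[0,0,-2],[0,0,-3],[0,0,-3],[0,0,0]],"turn":[[0,0,0],[0,0,0],[0,0,0],[0,0,0],[0,0,0],[0,0,0],[0,0,0],[0,0,0],[0,0,0],[0,0,0],[0,0,0],[0,0,0],[0,0,0]]}' -0.2 15;  python3 -c "
from h import *
go(.387,.278,.125,-40)
cv2.imwrite('pics/a5.png',robot.camera('side')[230:380,300:500,::-1].repeat(3,0).repeat(3,1))"
```

```text
time: 12.25
position: [0.5057, 0.422, 0.131]
tool_rot: [0.939, -0.344, 0.004, -0.004]
ft_force: [0.4, 0.5, 0.3]
grip_width: 0.052
t 12.25 pos [0.5057 0.422  0.131 ] phi -40.2 width 0.052 tilt 0.64
dp cm [ 0.22 18.67  0.4 ] norm 18.67 turn z -0.2
```

View pics/a5.png

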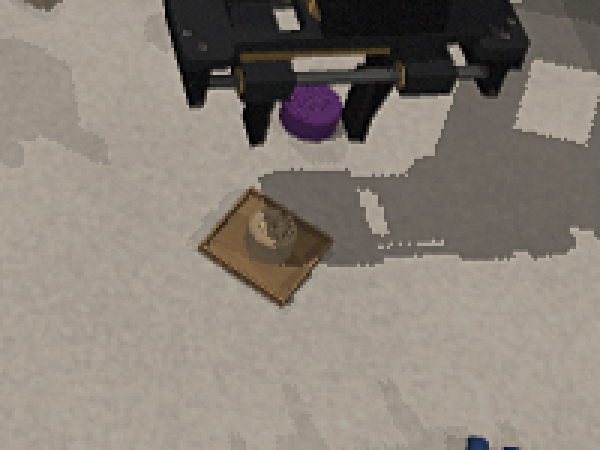

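S lies in its tray at about (272,235) in the crop. I'll check the centre numerically and move on to M.

```bash
python3 -c "
from h import *
print(proj('side',(.5025,.42,.0145)), 'seen 390.7,308.3')"
python3 -m creep '{"dp":[[0,0.6,0],[0,1.5,0],[0,2.5,0],[0,3,0],[0,3,0],[0,3,0],[0,2.5,0],[0,1.7,0],[0,0.8,0],[0,0,0],[0,0,0],[0,0,0]],"turn":[[0,0,0],[0,0,0],[0,0,0],[0,0,0],[0,0,0],[0,0,0],[0,0,0],[0,0,0],[0,0,0],[0,0,0],[0,0,0],[0,0,0]]}' -1; python3 -c "
from h import *
go(.387,.278,.0075,-40)"
```

```text
[389.10321547 308.63159386] seen 390.7,308.3
time: 13.5
position: [0.3835, 0.2786, 0.125]
tool_rot: [0.939, -0.344, 0.0, -0.0]
ft_force: [0.7, 0.1, 0.6]
grip_width: 0.0868
t 13.5 pos [0.3835 0.2786 0.125 ] phi -40.2 width 0.0868 tilt 0.07
dp cm [ 0.3  -0.17 11.75] norm 11.75 turn z -0.2
```

```bash
python3 -m creep '{"dp":[[0.3,-0.2,1.5],[0,0,2],[0,0,2],[0,0,2],[0,0,1.5],[0,0,1],[0,0,0.8],[0,0,0.5],[0,0,0.4],[0,0,0],[0,0,0]],"turn":[[0,0,0],[0,0,0],[0,0,0],[0,0,0],[0,0,0],[0,0,0],[0,0,0],[0,0,0],[0,0,0],[0,0,0],[0,0,0]]}'; python3 -m creep '{"dp":[[0,0,0],[0,0,0],[0,0,0],[0,0,0],[0,0,0],[0,0,0],[0,0,0],[0,0,0]],"turn":[[0,0,0],[0,0,0],[0,0,0],[0,0,0],[0,0,0],[0,0,0],[0,0,0],[0,0,0]]}' 1 18
```

```text
time: 14.6
position: [0.3863, 0.2776, 0.0084]
tool_rot: [0.939, -0.344, 0.0, -0.0]
ft_force: [0.1, 0.2, 0.5]
grip_width: 0.0872
time: 15.4
position: [0.3861, 0.2775, 0.0081]
tool_rot: [0.939, -0.344, 0.0, -0.0]
ft_force: [-0.3, -0.7, 0.6]
grip_width: 0.0414
```

```bash
python3 -m creep '{"dp":[[0,0,-0.5],[0,0,-1.5],[0,0,-2],[0,0,-2],[0,0,-1.5],[0,0,0],[0,0,0]],"turn":[[0,0,0],[0,0,0],[0,0,0],[0,0,0],[0,0,0],[0,0,0],[0,0,0]]}'; python3 -c "
from h import *
go(.6255,.137,.083,-40)
cv2.imwrite('pics/b2.png',robot.camera('side')[180:330,240:440,::-1].repeat(3,0).repeat(3,1))"
```

```text
time: 16.1
position: [0.386, 0.2775, 0.0832]
tool_rot: [0.939, -0.344, 0.0, -0.0]
ft_force: [0.7, -1.1, -1.1]
grip_width: 0.0415
t 16.1 pos [0.386  0.2775 0.0832] phi -40.2 width 0.0415 tilt 0.02
dp cm [ 2.736e+01 -4.730e+00  2.000e-02] norm 27.77 turn z -0.2
```

View pics/b2.png

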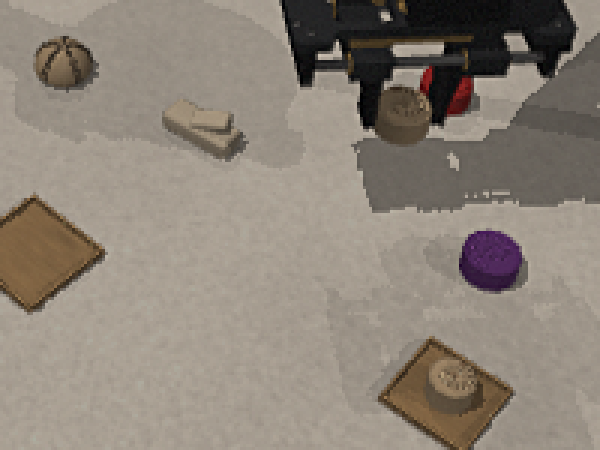

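M is held level. Check S's centring from masks before going on.

```bash
cat >> h.py <<'E'
def chk(nm,tr,x,y,z=.0145):
  for c in ("top","side"):
    robot.camera(c)
    for k,zz in ((nm,z),(tr,.006)):
      for m in robot.masks_of(k,c):
        ys,xs=np.nonzero(m["pixels"]); w=ray(c,(xs.mean(),ys.mean()),zz)
        if np.hypot(w[0]-x,w[1]-y)<.05: print(k,c,round(m["confidence"],2),w.round(4)[:2],"n",len(xs))
      for m in robot.tip_of(k,c):
        w=world(c,m["point"])
        if np.hypot(w[0]-x,w[1]-y)<.05: print("  tip",k,c,round(m["confidence"],2),w.round(4))
E
python3 -c "
from h import *
chk('ammonite_s','tray_s',.5025,.42)"
```

```text
ammonite_s side 0.78 [0.5011 0.4205] n 263
  tip ammonite_s side 0.7 [0.4997 0.4176 0.0047]
tray_s side 0.9 [0.5078 0.4223] n 728
  tip tray_s side 0.78 [0.4957 0.4184 0.0011]
```

```bash
python3 -m creep '{"dp":[[0.8,-0.1,0],[1.8,-0.3,0],[2.6,-0.5,0],[3,-0.5,0],[3,-0.5,0],[3,-0.5,0],[3,-0.5,0],[3,-0.5,0],[2.6,-0.5,0],[2.2,-0.4,0],[1.5,-0.3,0],[0.8,-0.1,0],[0,0,0],[0,0,0],[0,0,0]],"turn":[[0,0,0],[0,0,0],[0,0,0],[0,0,0],[0,0,0],[0,0,0],[0,0,0],[0,0,0],[0,0,0],[0,0,0],[0,0,0],[0,0,0],[0,0,0],[0,0,0],[0,0,0]]}'; python3 -c "
from h import *
go(.6255,.137,.0108,-40)"
```

```text
time: 18.15
position: [0.6237, 0.1377, 0.0829]
tool_rot: [0.939, -0.343, -0.001, 0.0]
ft_force: [0.0, 0.5, -1.6]
grip_width: 0.0417
t 18.15 pos [0.6237 0.1377 0.0829] phi -40.2 width 0.0417 tilt 0.09
dp cm [ 0.19 -0.07  7.21] norm 7.21 turn z -0.2
```

```bash
python3 -m creep '{"dp":[[0.2,-0.1,1],[0,0,1.5],[0,0,1.5],[0,0,1],[0,0,0.8],[0,0,0.5],[0,0,0.4],[0,0,0.3],[0,0,0],[0,0,0]],"turn":[[0,0,0],[0,0,0],[0,0,0],[0,0,0],[0,0,0],[0,0,0],[0,0,0],[0,0,0],[0,0,0],[0,0,0]]}'; python3 -c "
from h import *
go(.6255,.137,.0108,-40)
cv2.imwrite('pics/b4.png',robot.camera('side')[190:340,170:370,::-1].repeat(3,0).repeat(3,1))"
```

```text
time: 19.15
position: [0.6274, 0.1367, 0.0134]
tool_rot: [0.939, -0.344, 0.0, -0.0]
ft_force: [-0.6, -0.3, -0.9]
grip_width: 0.0417
t 19.15 pos [0.6274 0.1367 0.0134] phi -40.2 width 0.0417 tilt 0.04
dp cm [-0.17  0.1   0.26] norm 0.32 turn z -0.2
```

View pics/b4.png

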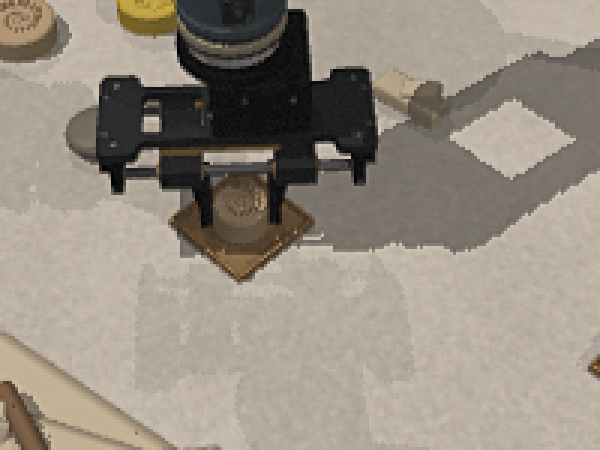

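M hovers centred over its tray and is about 2.5 mm above the floor. Lower, release and rise.

```bash
python3 -m creep '{"dp":[[-0.1,0.1,0.1],[0,0,0.1],[0,0,0.04],[0,0,0],[0,0,0]],"turn":[[0,0,0],[0,0,0],[0,0,0],[0,0,0],[0,0,0]]}'
```

```text
time: 19.7
position: [0.6258, 0.1366, 0.0107]
tool_rot: [0.939, -0.344, 0.0, -0.0]
ft_force: [0.4, -0.3, -1.0]
grip_width: 0.0415
```

```bash
python3 -m creep '{"dp":[[0,0,0],[0,0,0],[0,0,0],[0,0,0],[0,0,0],[0,0,0],[0,0,-0.5],[0,0,-1],[0,0,-2],[0,0,-2],[0,0,-3],[0,0,-3],[0,0,0],[0,0,0]],"turn":[[0,0,0],[0,0,0],[0,0,0],[0,0,0],[0,0,0],[0,0,0],[0,0,0],[0,0,0],[0,0,0],[0,0,0],[0,0,0],[0,0,0],[0,0,0],[0,0,0]]}' -0.38 18;  python3 -c "
from h import *
go(.571,-.271,.125,-40)
chk('ammonite_m','tray_m',.6255,.137)
cv2.imwrite('pics/b5.png',robot.camera('side')[190:340,170:370,::-1].repeat(3,0).repeat(3,1))"
```

```text
time: 21.1
position: [0.6262, 0.1366, 0.1272]
tool_rot: [0.939, -0.344, 0.001, -0.0]
ft_force: [-0.1, 0.1, -0.1]
grip_width: 0.0599
t 21.1 pos [0.6262 0.1366 0.1272] phi -40.2 width 0.0599 tilt 0.14
dp cm [22.09 34.7   0.2 ] norm 41.13 turn z -0.2
ammonite_m top 0.63 [0.6266 0.1401] n 205
  tip ammonite_m top 0.51 [0.6306 0.1405 0.0044]
tray_m top 0.64 [0.6212 0.1351] n 648
  tip tray_m top 0.72 [ 0.6295  0.1357 -0.004 ]
ammonite_m side 0.74 [0.626  0.1375] n 315
  tip ammonite_m side 0.69 [0.628  0.1387 0.0014]
tray_m side 0.9 [0.6281 0.1421] n 741
  tip tray_m side 0.73 [ 6.253e-01  1.325e-01 -3.000e-04]
```

View pics/b5.png

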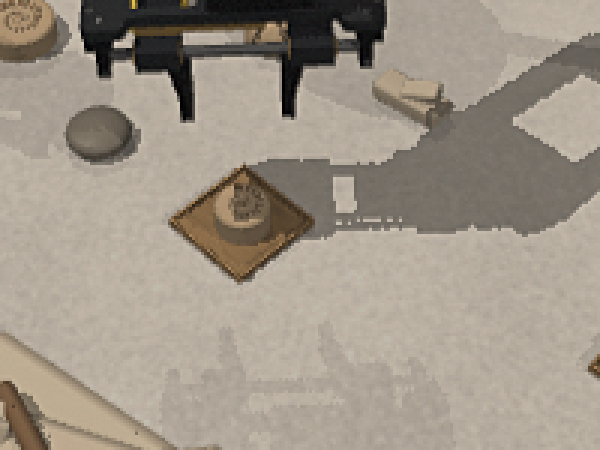

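M is centred in its tray, at about (240,210) in the crop, and released. The pebble is untouched. On to L.

```bash
python3 -m creep '{"dp":[[1,1.6,0],[2,3.2,0],[2.3,3.6,0],[2.3,3.6,0],[2.3,3.6,0],[2.3,3.6,0],[2.3,3.6,0],[2.3,3.6,0],[2.2,3.4,0],[1.7,2.7,0],[1,1.5,0],[0.4,0.7,0],[0,0,0],[0,0,0],[0,0,0]],"turn":[[0,0,0],[0,0,0],[0,0,0],[0,0,0],[0,0,0],[0,0,0],[0,0,0],[0,0,0],[0,0,0],[0,0,0],[0,0,0],[0,0,0],[0,0,0],[0,0,0],[0,0,0]]}' -1; python3 -c "
from h import *
go(.571,-.271,.008,-40)"
```

```text
time: 23.15
position: [0.5706, -0.2693, 0.1256]
tool_rot: [0.939, -0.343, -0.0, -0.0]
ft_force: [-0.4, -0.1, -0.2]
grip_width: 0.087
t 23.15 pos [ 0.5706 -0.2693  0.1256] phi -40.1 width 0.087 tilt 0.06
dp cm [ 0.15  0.11 11.76] norm 11.76 turn z -0.1
```

```bash
python3 -m creep '{"dp":[[0.1,0.1,1.5],[0,0,2],[0,0,2],[0,0,2],[0,0,1.5],[0,0,1],[0,0,0.8],[0,0,0.5],[0,0,0.4],[0,0,0],[0,0,0]],"turn":[[0,0,0],[0,0,0],[0,0,0],[0,0,0],[0,0,0],[0,0,0],[0,0,0],[0,0,0],[0,0,0],[0,0,0],[0,0,0]]}'; python3 -m creep '{"dp":[[0,0,0],[0,0,0],[0,0,0],[0,0,0],[0,0,0],[0,0,0],[0,0,0],[0,0,0]],"turn":[[0,0,0],[0,0,0],[0,0,0],[0,0,0],[0,0,0],[0,0,0],[0,0,0],[0,0,0]]}' 1 22
```

```text
time: 24.25
position: [0.5709, -0.2728, 0.0091]
tool_rot: [0.939, -0.344, 0.0, 0.0]
ft_force: [-0.6, 0.9, -0.6]
grip_width: 0.0871
time: 25.05
position: [0.5706, -0.2725, 0.0087]
tool_rot: [0.939, -0.344, -0.0, -0.0]
ft_force: [0.2, 1.4, 0.8]
grip_width: 0.0511
```

```bash
python3 -m creep '{"dp":[[0,0,-0.5],[0,0,-1.5],[0,0,-2],[0,0,-2],[0,0,-1.5],[0,0,0],[0,0,0]],"turn":[[0,0,0],[0,0,0],[0,0,0],[0,0,0],[0,0,0],[0,0,0],[0,0,0]]}'; python3 -c "
from h import *
go(.3885,-.267,.083,-40)
cv2.imwrite('pics/c2.png',robot.camera('side')[100:250,80:280,::-1].repeat(3,0).repeat(3,1))"
```

```text
time: 25.75
position: [0.5706, -0.2726, 0.0841]
tool_rot: [0.939, -0.344, 0.0, 0.0]
ft_force: [-0.3, 0.4, -1.2]
grip_width: 0.0511
t 25.75 pos [ 0.5706 -0.2726  0.0841] phi -40.2 width 0.0511 tilt 0.04
dp cm [-14.27  11.33   0.1 ] norm 18.22 turn z -0.2
```

View pics/c2.png

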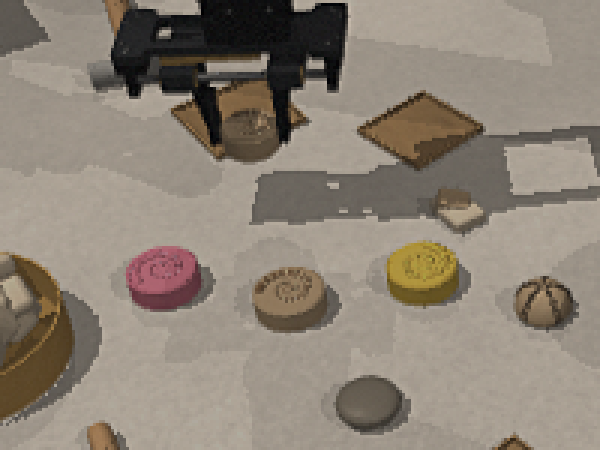

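L is held. Carry it to tray_l, at about (420,130) in the crop.

```bash
python3 -m creep '{"dp":[[-0.7,0.5,0],[-1.5,1.2,0],[-2,1.6,0],[-2.2,1.8,0],[-2.2,1.8,0],[-2.2,1.8,0],[-1.8,1.4,0],[-1.1,0.8,0],[-0.6,0.4,0],[0,0,0],[0,0,0],[0,0,0]],"turn":[[0,0,0],[0,0,0],[0,0,0],[0,0,0],[0,0,0],[0,0,0],[0,0,0],[0,0,0],[0,0,0],[0,0,0],[0,0,0],[0,0,0]]}'; python3 -c "
from h import *
go(.3885,-.267,.0113,-40)"
```

```text
time: 27.0
position: [0.3896, -0.2671, 0.0837]
tool_rot: [0.939, -0.343, 0.001, 0.0]
ft_force: [-0.8, -0.2, -2.8]
grip_width: 0.0511
t 27.0 pos [ 0.3896 -0.2671  0.0837] phi -40.2 width 0.0511 tilt 0.09
dp cm [-0.1   0.06  7.24] norm 7.24 turn z -0.2
```

```bash
python3 -m creep '{"dp":[[0,0,1],[0,0,1.5],[0,0,1.5],[0,0,1],[0,0,0.8],[0,0,0.5],[0,0,0.4],[0,0,0.3],[0,0,0],[0,0,0]],"turn":[[0,0,0],[0,0,0],[0,0,0],[0,0,0],[0,0,0],[0,0,0],[0,0,0],[0,0,0],[0,0,0],[0,0,0]]}'; python3 -c "
from h import *
go(.3885,-.267,.0115,-40)
cv2.imwrite('pics/c4.png',robot.camera('side')[70:220,120:320,::-1].repeat(3,0).repeat(3,1))"
```

```text
time: 28.0
position: [0.3886, -0.2667, 0.0139]
tool_rot: [0.939, -0.344, 0.0, 0.0]
ft_force: [0.5, 0.3, -0.3]
grip_width: 0.0509
t 28.0 pos [ 0.3886 -0.2667  0.0139] phi -40.2 width 0.0509 tilt 0.03
dp cm [0.01 0.03 0.24] norm 0.24 turn z -0.2
```

View pics/c4.png

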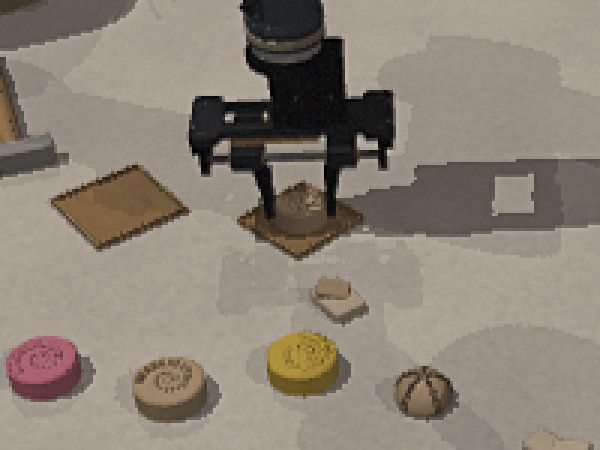

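```bash
python3 -m creep '{"dp":[[0,0,0.1],[0,0,0.1],[0,0,0.04],[0,0,0],[0,0,0]],"turn":[[0,0,0],[0,0,0],[0,0,0],[0,0,0],[0,0,0]]}'
```

```text
time: 28.55
position: [0.3885, -0.2665, 0.0112]
tool_rot: [0.939, -0.344, -0.0, -0.0]
ft_force: [0.1, 0.1, -1.3]
grip_width: 0.0513
```

```bash
python3 -m creep '{"dp":[[0,0,0],[0,0,0],[0,0,0],[0,0,0],[0,0,0],[0,0,0],[0,0,-0.5],[0,0,-1],[0,0,-2],[0,0,-2],[0,0,-3],[0,0,-3],[0,0,0],[0,0,0]],"turn":[[0,0,0],[0,0,0],[0,0,0],[0,0,0],[0,0,0],[0,0,0],[0,0,0],[0,0,0],[0,0,0],[0,0,0],[0,0,0],[0,0,0],[0,0,0],[0,0,0]]}' -0.61 18;  python3 -c "
from h import *
go(.630,-.144,.125,50)
chk('ammonite_l','tray_l',.3885,-.267)
cv2.imwrite('pics/c5.png',robot.camera('side')[70:220,120:320,::-1].repeat(3,0).repeat(3,1))"
```

```text
time: 29.95
position: [0.3887, -0.2668, 0.1274]
tool_rot: [0.939, -0.344, 0.001, 0.001]
ft_force: [-0.4, -0.5, 0.1]
grip_width: 0.0703
t 29.95 pos [ 0.3887 -0.2668  0.1274] phi -40.2 width 0.0703 tilt 0.15
dp cm [ 10.5  -24.95   0.26] norm 27.07 turn z -90.2
ammonite_l side 0.71 [ 0.3886 -0.2658] n 230
  tip ammonite_l side 0.62 [ 0.3888 -0.2662  0.0036]
tray_l side 0.74 [ 0.3972 -0.2607] n 442
  tip tray_l side 0.67 [ 3.891e-01 -2.713e-01  1.000e-04]
```

View pics/c5.png

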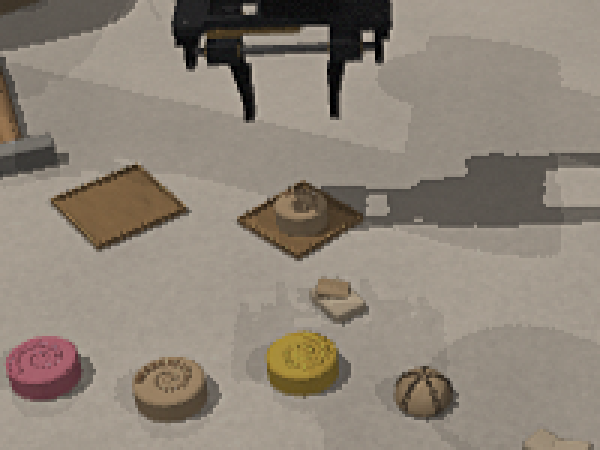

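L is centred in its tray at (300,215) and released. Go to the beige XL at (170,388) in the crop, between pink and yellow, and turn the jaws to 50° so they clear both.

```bash
python3 -m creep '{"dp":[[0.7,-1.5,0],[1.2,-2.9,0],[1.4,-3.3,0],[1.4,-3.4,0],[1.4,-3.4,0],[1.4,-3.4,0],[1.3,-3.0,0],[1.0,-2.4,0],[0.7,-1.6,0],[0,0,0]],"turn":[[0,0,0],[0,0,0],[0,0,0],[0,0,0],[0,0,0],[0,0,0],[0,0,0],[0,0,0],[0,0,0],[0,0,0]]}' -1; python3 -m creep '{"dp":[[0,0,0],[0,0,0],[0,0,0],[0,0,0],[0,0,0],[0,0,0],[0,0,0],[0,0,0],[0,0,0],[0,0,0],[0,0,0],[0,0,0],[0,0,0]],"turn":[[0,0,-8],[0,0,-8],[0,0,-8],[0,0,-8],[0,0,-8],[0,0,-8],[0,0,-8],[0,0,-8],[0,0,-8],[0,0,-8],[0,0,-8],[0,0,-2],[0,0,0]]}';python3 -c "
from h import *
go(.630,-.144,.008,50)
cv2.imwrite('pics/d1.png',np.hstack([robot.camera('top')[70:220,220:390],robot.camera('side')[130:280,80:280]])[:,:,::-1].repeat(2,0).repeat(2,1))"
```

```text
time: 31.5
position: [0.6313, -0.143, 0.126]
tool_rot: [0.94, -0.342, 0.001, -0.0]
ft_force: [-0.4, -0.7, 0.5]
grip_width: 0.0871
time: 32.8
position: [0.628, -0.1447, 0.126]
tool_rot: [0.907, 0.421, -0.001, -0.0]
ft_force: [1.5, -0.1, 0.6]
grip_width: 0.0872
t 32.8 pos [ 0.628  -0.1447  0.126 ] phi 49.7 width 0.0872 tilt 0.09
dp cm [ 0.19  0.13 11.8 ] norm 11.8 turn z -0.3
```

View pics/d1.png

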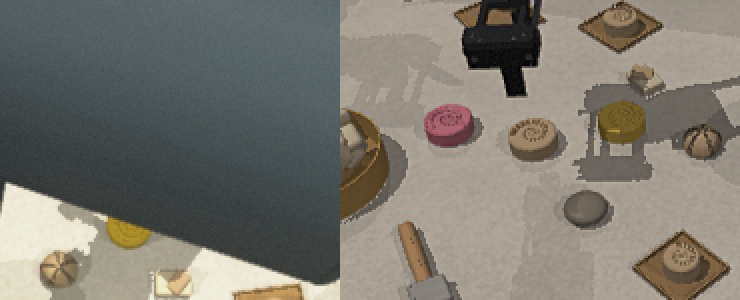

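Jaws are aligned past XL's free sides. Descend.

```bash
python3 -m creep '{"dp":[[0.2,0.1,1.5],[0,0,2],[0,0,2],[0,0,2],[0,0,1.3],[0,0,0],[0,0,0]],"turn":[[0,0,0],[0,0,0],[0,0,0],[0,0,0],[0,0,0],[0,0,0],[0,0,0]]}'; python3 -c "
from h import *
go(.630,-.144,.008,50)"; python3 -m creep '{"dp":[[0,0,0.7],[0,0,0.7],[0,0,0.5],[0,0,0.4],[0,0,0.4],[0,0,0.3],[0,0,0],[0,0,0]],"turn":[[0,0,0],[0,0,0],[0,0,0],[0,0,0],[0,0,0],[0,0,0],[0,0,0],[0,0,0]]}'
```

```text
time: 33.6
position: [0.6314, -0.1432, 0.0379]
tool_rot: [0.907, 0.421, -0.0, -0.0]
ft_force: [0.8, 0.2, 0.7]
grip_width: 0.0869
t 33.6 pos [ 0.6314 -0.1432  0.0379] phi 49.8 width 0.0869 tilt 0.02
dp cm [-0.15 -0.06  2.99] norm 3.0 turn z -0.2
time: 34.4
position: [0.6315, -0.1433, 0.0082]
tool_rot: [0.907, 0.421, 0.0, 0.0]
ft_force: [0.6, 0.3, 0.7]
grip_width: 0.0863
```

```bash
python3 -m creep '{"dp":[[0,0,0],[0,0,0],[0,0,0],[0,0,0],[0,0,0],[0,0,0],[0,0,0],[0,0,-0.5],[0,0,-1.5],[0,0,-2],[0,0,-2],[0,0,-1.5],[0,0,0],[0,0,0]],"turn":[[0,0,0],[0,0,0],[0,0,0],[0,0,0],[0,0,0],[0,0,0],[0,0,0],[0,0,0],[0,0,0],[0,0,0],[0,0,0],[0,0,0],[0,0,0],[0,0,0]]}' 1 25; python3 -c "
from h import *
go(.508,-.412,.083,50)
cv2.imwrite('pics/d2.png',robot.camera('side')[100:250,80:280,::-1].repeat(3,0).repeat(3,1))"
```

```text
time: 35.8
position: [0.6314, -0.1432, 0.0836]
tool_rot: [0.907, 0.421, 0.0, 0.0]
ft_force: [-0.1, -0.3, -2.9]
grip_width: 0.061
t 35.8 pos [ 0.6314 -0.1432  0.0836] phi 49.8 width 0.061 tilt 0.03
dp cm [-28.5    7.92   0.06] norm 29.58 turn z -0.2
```

View pics/d2.png

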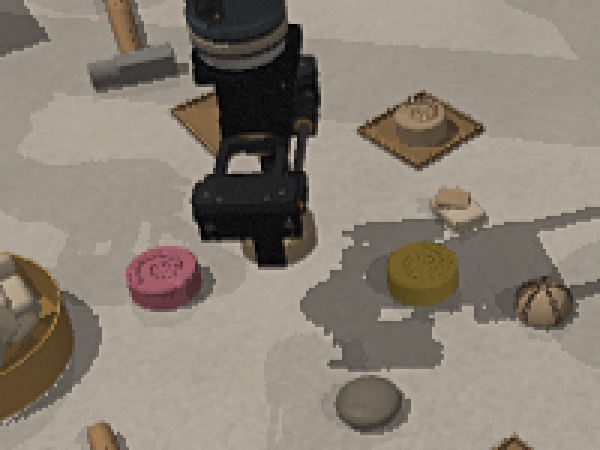

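```bash
python3 -m creep '{"dp":[[-0.7,0.2,0],[-1.6,0.4,0],[-2.4,0.7,0],[-2.8,0.8,0],[-3,0.8,0],[-3,0.8,0],[-3,0.8,0],[-3,0.8,0],[-2.8,0.8,0],[-2.4,0.7,0],[-1.8,0.5,0],[-1.3,0.4,0],[-0.7,0.2,0],[0,0,0],[0,0,0],[0,0,0]],"turn":[[0,0,0],[0,0,0],[0,0,0],[0,0,0],[0,0,0],[0,0,0],[0,0,0],[0,0,0],[0,0,0],[0,0,0],[0,0,0],[0,0,0],[0,0,0],[0,0,0],[0,0,0],[0,0,0]]}'; python3 -c "
from h import *
go(.508,-.412,.0112,50)"
```

```text
time: 37.45
position: [0.5083, -0.4106, 0.0832]
tool_rot: [0.907, 0.422, 0.0, -0.0]
ft_force: [0.3, 0.1, -2.6]
grip_width: 0.0613
t 37.45 pos [ 0.5083 -0.4106  0.0832] phi 49.9 width 0.0613 tilt 0.05
dp cm [-0.13  0.07  7.2 ] norm 7.2 turn z -0.1
```

```bash
python3 -m creep '{"dp":[[-0.1,0,1],[0,0,1.5],[0,0,1.5],[0,0,1],[0,0,0.8],[0,0,0.5],[0,0,0.4],[0,0,0.3],[0,0,0],[0,0,0]],"turn":[[0,0,0],[0,0,0],[0,0,0],[0,0,0],[0,0,0],[0,0,0],[0,0,0],[0,0,0],[0,0,0],[0,0,0]]}'; python3 -c "
from h import *
go(.508,-.412,.0108,50)
cv2.imwrite('pics/d4.png',robot.camera('side')[70:220,80:280,::-1].repeat(3,0).repeat(3,1))"
```

```text
time: 38.45
position: [0.5074, -0.4129, 0.0136]
tool_rot: [0.907, 0.421, 0.0, 0.0]
ft_force: [0.6, -0.2, -1.6]
grip_width: 0.061
t 38.45 pos [ 0.5074 -0.4129  0.0136] phi 49.8 width 0.061 tilt 0.04
dp cm [ 0.11 -0.01  0.28] norm 0.3 turn z -0.2
```

View pics/d4.png

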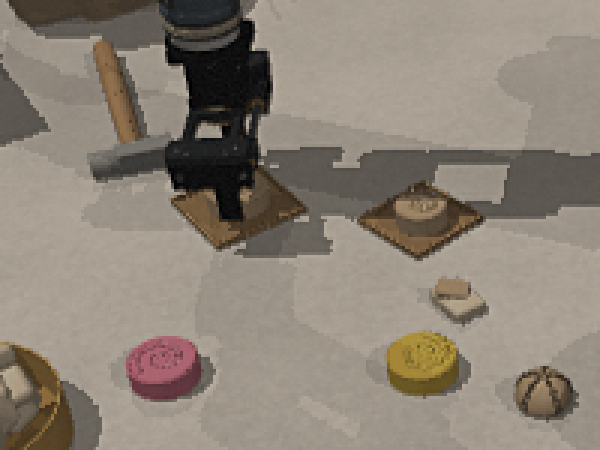

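XL is over the middle of its tray, about 3 mm above the floor. Lower it and release.

```bash
python3 -m creep '{"dp":[[0.1,0,0.1],[0,0,0.1],[0,0,0.06],[0,0,0],[0,0,0]],"turn":[[0,0,0],[0,0,0],[0,0,0],[0,0,0],[0,0,0]]}'; python3 -m creep '{"dp":[[0,0,0],[0,0,0],[0,0,0],[0,0,0],[0,0,0],[0,0,0],[0,0,-0.5],[0,0,-1],[0,0,-2],[0,0,-2],[0,0,-3],[0,0,-3],[0,0,-3],[0,0,0],[0,0,0]],"turn":[[0,0,0],[0,0,0],[0,0,0],[0,0,0],[0,0,0],[0,0,0],[0,0,0],[0,0,0],[0,0,0],[0,0,0],[0,0,0],[0,0,0],[0,0,0],[0,0,0],[0,0,0]]}' -0.8 18;  python3 -c "
from h import *
go(.45,-.412,.125,50)
chk('ammonite_xl','tray_xl',.508,-.412)
chk('ammonite_l','tray_l',.3885,-.267);chk('ammonite_m','tray_m',.6255,.137);chk('ammonite_s','tray_s',.5025,.42)
chk('sea_urchin','pebble',.473,.006);chk('pebble','pebble',.652,-.004)
cv2.imwrite('pics/d5.png',robot.camera('side')[:,:,::-1])"
```

```text
time: 39.0
position: [0.5079, -0.4119, 0.0109]
tool_rot: [0.907, 0.421, 0.0, 0.0]
ft_force: [-0.3, 1.3, -0.1]
grip_width: 0.061
time: 40.5
position: [0.5081, -0.4122, 0.1572]
tool_rot: [0.907, 0.421, 0.0, 0.001]
ft_force: [0.1, -0.4, -0.5]
grip_width: 0.078
t 40.5 pos [ 0.5081 -0.4122  0.1572] phi 49.8 width 0.078 tilt 0.14
dp cm [-3.73 -4.46  3.21] norm 6.64 turn z -0.2
ammonite_xl side 0.66 [ 0.5061 -0.4122] n 312
  tip ammonite_xl side 0.5 [ 0.5069 -0.4131  0.0027]
tray_xl side 0.65 [ 0.5145 -0.4016] n 422
  tip tray_xl side 0.64 [ 0.5072 -0.4135 -0.0011]
ammonite_l side 0.72 [ 0.3882 -0.2655] n 230
  tip ammonite_l side 0.63 [ 0.3907 -0.2674  0.0056]
tray_l side 0.8 [ 0.3974 -0.2583] n 291
  tip tray_l side 0.8 [ 0.3894 -0.2713  0.0028]
ammonite_m top 0.72 [0.6279 0.1393] n 213
  tip ammonite_m top 0.46 [0.6293 0.1411 0.0014]
tray_m top 0.57 [0.6223 0.1363] n 515
  tip tray_m top 0.75 [ 0.6273  0.137  -0.0022]
ammonite_m side 0.75 [0.6263 0.1373] n 295
  tip ammonite_m side 0.87 [6.277e-01 1.389e-01 3.000e-04]
tray_m side 0.76 [0.63   0.1411] n 714
  tip tray_m side 0.72 [0.6258 0.1323 0.0012]
ammonite_s top 0.72 [0.5012 0.4214] n 119
  tip ammonite_s top 0.48 [0.5025 0.4229 0.0062]
tray_s top 0.77 [0.5009 0.4183] n 480
  tip tray_s top 0.89 [0.5058 0.4189 0.0014]
ammonite_s side 0.57 [0.5015 0.4207] n 261
  tip ammonite_s side 0.68 [0.4984 0.4184 0.004 ]
  tip ammonite_s side 0.46 [ 0.497   0.4205 -0.0015]
tray_s side 0.85 [0.5075 0.4222] n 747
  tip sea_urchin top 0.43 [ 0.4741  0.0052 -0.0006]
sea_urchin side 0.83 [0.4755 0.008 ] n 255
  tip sea_urchin side 0.82 [ 0.4694  0.0046 -0.0024]
  tip pebble top 0.62 [ 0.6574 -0.0032 -0.0009]
  tip pebble top 0.62 [ 0.6574 -0.0032 -0.0009]
pebble side 0.7 [ 0.6529 -0.0012] n 307
  tip pebble side 0.8 [ 0.6526 -0.0106 -0.0021]
pebble side 0.7 [ 0.6488 -0.0081] n 307
  tip pebble side 0.8 [ 0.6526 -0.0106 -0.0021]
```

View pics/d5.png

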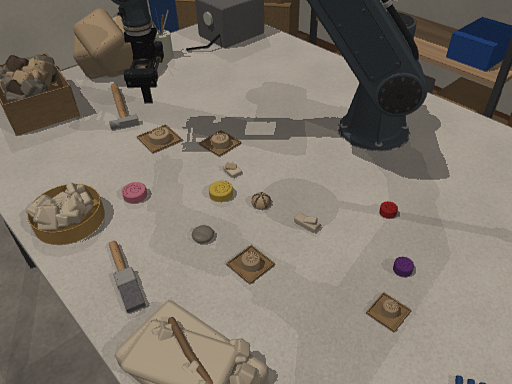

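All four ammonites lie coil up in their trays: (160,136), (220,140), (251,262) and (391,308). The arm is clear of everything and the urchin and pebble have not moved, so I'll hand in.

```bash
python3 -c "
from rig import robot
print(robot.hand_in())"
```

```text
the job is handed in; nothing more can be done
None
```

All four ammonites are in the trays of their size rank. I placed them in order from smallest to largest, coil up, and let go of each. The job was handed in at about 42 s of the 102 s allowed; the hand-in gives no verdict.

- **Placement:** in the last check the networks put each ammonite within about 2–4 mm of where I had measured its tray's centre before moving anything. The limit is 14 mm.
- **Urchin and pebble:** both still read where they started, within the networks' scatter of under 10 mm. The limit is 25 mm. The coloured look-alikes were not touched.
- **Robot:** the gripper was open and about 157 mm above the bench, touching nothing.
- **Where checks disagreed:** tray centres read while an ammonite sat inside were off by up to about 12 mm, because the ammonite hides part of the tray. I relied on the empty-tray measurements instead. The arm hid trays L and XL from the top camera, so for those two I had only the side view.

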